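# Let a drive wheel out of the lever dispenser and ease its lid shut

### The arm

A 6-joint arm with a two-finger parallel gripper is mounted at the origin on the work surface. World frame = base frame: x ahead of the robot, y to its left, z up, the work surface at z = 0. Lengths are in m, angles in rad, forces in N, time in s.
With the tool pointing down it reaches from about 0.425 to 0.95 m from the base axis. Payload 3.5 kg.
Tool frame: the origin (TCP) lies midway between the tips of the shut fingers; the grasp point (between the pads) lies 19 mm behind it; z points along the fingers, y is the line along which they close (so a half turn about z gives the same grasp; the last joint's range is limited). The gripper opens to 85 mm and grips with 20 to 120 N. Pads are 22 mm wide; open, the fingers measure 114 mm over their backs; the gripper's body (76 mm by 85 mm) begins 54 mm behind the grasp point. The pads swing forward as they close: fully open they stand 13 mm farther back than shut.
Start: joints at [-1.423, 0.286, 1.577, -0, 1.279, -0.15], TCP at [0.198, -0.645, 0.231] pointing down, gripper open.
Joint ranges: [-2.77, 2.77], [-0.9, 2.22], [0.21, 2.48], [-1.53, 4.67], [0.24, 2.81], [-2.84, 2.84]. Speed limits (rad/s): [2.79, 2.79, 3.14, 3.14, 3.14, 3.14].

### API

Orientations are given as a unit quaternion [x, y, z, w].
In Python, from plant import * gives the robot as it stands.
- The arm moves only by the tool move_arm, never from a script. Its argument "moves" is a list of rows, each a list of 3 entries, a list of its own where there are three numbers: the opening, from 0 (shut) to 1 (fully open), then the shift along the tool's x, y, z in m, then the turn, a rotation vector about the tool's x, y, z in rad. A call has exactly 10 rows; each row shifts and turns the commanded pose from where the row before left it, along the tool's axes as they then stand; what a row does not reach is not made up. A row lasts 1/12 s, in which the tool goes at most 41.7 mm and 7.16 degrees, less where a joint would pass 70% of its speed; a pose out of reach is approached as far as the arm can. A call is refused whole if a number of a shift passes 0.0417 or a number of a turn 0.125, either way. A call with a gripper value outside its range is refused whole. The fingers move at their own pace and stop on an object; "grip_force" is the grip in N (left out, the last holds). Time passes only in rows, so rows that do not move let the fingers close, or fill a call up. It gives the time, the measured TCP pose, the force, the opening and the grip force at its end, in the units of the state.
- get_state(): the state, without advancing time (a new reading comes with each control period).
- read_camera(name): name is "scene" or "side" or "wrist"; returns the picture (400x640x3 uint8, red, green, blue); there is no depth.
- camera_params(name): a dict with "fx", "fy", "cx", "cy" (pixels), "rvec" (rotation vector, rad) and "tvec" (3), from world to camera coordinates, as OpenCV has them; the wrist camera has in their place "tool_from_camera" (4x4, takes a point from camera to tool coordinates, whose origin is the TCP and whose axes are the flange's). Camera axes: x right, y down, z forward; pixel columns grow to the right and rows downward; lengths in m; the calibration is good to about 2 mm. The wrist camera is an equidistant fisheye: a pixel r from the principal point sees the ray r / f radians off the axis. A picture is of the moment at which its call begins: read the wrist's pose just before it. camera_params takes no time and is no camera call.
- sign_off(): hands the job in; it is judged then, once.
The state is a dict: "time": time; "qpos": joint angles; "dq": joint speeds; "joint_efforts": joint torques, N m; "eef_pos": TCP position; "tcp_rot": TCP orientation; "contact_force": force on the tool from outside, world axes, zero at the start; "wrist_torque": the same for the moment, N m; "opening": opening from 0.0 (shut) to 1.0 (fully open); "finger_force": force on a finger pad.
Only numpy, scipy, OpenCV 4.12 (cv2) and the standard library are available. Lean on these libraries where they do the work, as an engineer would, in place of code of your own. Each camera call takes 0.05 s, during which the arm holds its last target. There are 200 camera calls.

### The job

With your fingertips, press the rubber pad of the wheel dispenser's lever down until the hinged lid stands fully open, and keep it down until the wheel has rolled out to the far end of the catch tray. Then let the lever come up slowly under your fingertips, so that the lid eases shut and never slams, and move clear. Do not touch the wheel or the lid, and leave the other kit parts where they are.

Things in the scene. Friction and masses are not known exactly. Their poses are not given: they have to be found in the camera images.
- dispenser: Grey metal wheel dispenser fixed to the cart, base 100 x 340 mm. Origin on the cart surface, z up. An open-topped lane (28 mm wide inside, walls 117 mm high) runs downhill along its -y to the lid near y = -75 mm, then on as a catch tray (walls 66 mm high) to an end stop at y = -250. The lever lies along the lane's +x side, out to y = +194. Bar the lever pad, nothing is over 130 mm high.
- lever_pad (a point): Centre of the top face of the lever's flat black rubber pad, 38 mm (dispenser x) by 40 mm (y), free all round and below; 140 mm above the cart when up, 91 mm when fully down. The pivot lies 140 mm from it towards dispenser -y; the face slopes 12 degrees up away from the pivot at rest, 8 degrees down when pressed. The point moves with the lever.
- lever (a joint): Lever angle: 0 up at rest, 0.35 fully down at its stop (pad travel about 49 mm straight down). A spring returns it: about 2 N on the pad at first, 4 N at the bottom; let go, it snaps up and the lid slams.
- lid (a joint): Lid angle: 0 closed on the slanted mouth, 1.0 fully open (level). Linked to the lever: always 2.857 times the lever angle, so easing the pad up at 50 mm/s closes the lid at about 1 rad/s. Faster than 2 rad/s counts as a slam; 0.85 or more counts as fully open.
- lid_edge (a point): Middle of the free lower edge of the lid, a steel flap 44 mm wide and 87 mm long, hinged at its upper edge 120 mm above the cart; the edge swings out towards the dispenser's -y and up.
- wheel: Small robot drive wheel, black rubber tyre with a grey hub, 50 mm across, 22 mm wide, 40 g, standing on edge in the lane behind the lid. Origin at its centre; its axle lies along the dispenser's x. With the lid open it rolls down by itself in about a second and rests against the tray's end stop, its centre about 223 mm from the dispenser's origin along -y.
- sensor_board: The green circuit board, 72 x 48 mm, with two domed sensor eyes, 25 mm tall, loose on the cart; a bystander. Origin at the centre of its underside.
- bumper_switch: A black bumper switch with a rubber front bar, 42 x 64 mm, 22 mm tall, loose; a bystander. Origin at the centre of its underside.
- standoffs: Brass hex standoffs clipped into one bundle, 50 x 26 mm, 22 mm tall, loose; a bystander. Origin at the centre of its underside.
- battery_shell: An open blue plastic battery pack shell, 62 x 64 mm, 20 mm tall, loose; a bystander. Origin at the centre of its underside.
Not all that is in view belongs to the job. Leave any yellow look-alike of the wheel alone.

How it is judged:
By the outcome, as a careful person would: the job done as asked, in the order asked, and still so for the second after the job is handed in, with the robot touching nothing.
It also fails if it takes over 35 s, if anything falls off the work surface, if the arm or the gripper's body presses on something with over 40 N, if the wrist force passes 120 N, or if a joint passes its speed limit or range.

## Working session

There is one attempt and no reset: what is moved stays moved. The work goes in short steps, Python scripts to look and compute and a tool call to move; the robot and the scene stay as the last step left them, time stands still between calls to the robot, and variables do not carry over. Pictures are saved under pics/ and viewed, at most 10 in all, crops included, and the job is handed in when it is done.

Besides the shell and the picture viewer there is one more tool, called after "Request:" by a JSON object that holds its "op" and its "data". move_arm: Moves the arm, as the interface text tells. Its arguments: {"type":"object","properties":{"moves":{"type":"array"},"grip_force":{"type":"number"}},"required":["moves"]}

```bash
mkdir -p pics
python3 - <<'E'
from plant import *
import cv2
s=get_state();print(s)
for n in("scene","side"):
    cv2.imwrite(f"pics/{n}0.png",read_camera(n)[:,:,::-1]);print(camera_params(n))
print(camera_params("wrist"))
E
```

```text
{'time': 0.0, 'qpos': array([-1.42300600e+00,  2.87205297e-01,  1.57819313e+00,  1.48310260e-05,
        1.27859486e+00, -1.49970453e-01]), 'dq': array([ 1.44399959e-03, -2.36733448e-05, -7.64795720e-05, -1.40437983e-03,
        5.02352348e-04,  4.78788793e-04]), 'joint_efforts': array([ 7.83604155e-04, -4.05971682e+01, -2.92627716e+01, -1.28350034e-04,
        5.75104030e-03,  5.17122388e-06]), 'eef_pos': array([ 0.1979838 , -0.64461891,  0.22991202]), 'tcp_rot': array([ 9.88937376e-01,  1.48328772e-01,  8.40703180e-06, -1.20030748e-03]), 'contact_force': array([-0.33603088, -0.59377568,  0.24383814]), 'wrist_torque': array([ 0.00138379, -0.02086274, -0.08541208]), 'finger_force': 0.0, 'opening': 0.9962973566975573}
{'fx': 407.7503622306764, 'fy': 407.7503622306764, 'cx': 319.9826430379267, 'cy': 203.8519664165397, 'rvec': array([ 0.79843119,  2.58749636, -1.06222186]), 'tvec': array([ 0.45064633, -0.15005691,  1.10911701])}
{'fx': 513.6566658145383, 'fy': 513.6566658145383, 'cx': 314.2134518667931, 'cy': 201.75438731576153, 'rvec': array([ 0.34158725, -2.72353964,  1.34320459]), 'tvec': array([0.54923308, 0.19830602, 0.86156092])}
{'fx': 309.70691628693146, 'fy': 309.70691628693146, 'cx': 315.0408570158535, 'cy': 196.323007407051, 'tool_from_camera': array([[-1.29228296e-04, -9.63881337e-01, -2.66332032e-01,
         6.53962291e-02],
       [ 9.99999987e-01, -9.88394047e-05, -1.27505642e-04,
        -3.37169864e-05],
       [ 9.65762090e-05, -2.66332045e-01,  9.63881337e-01,
        -1.43517931e-01],
       [ 0.00000000e+00,  0.00000000e+00,  0.00000000e+00,
         1.00000000e+00]])}
```

View pics/scene0.png

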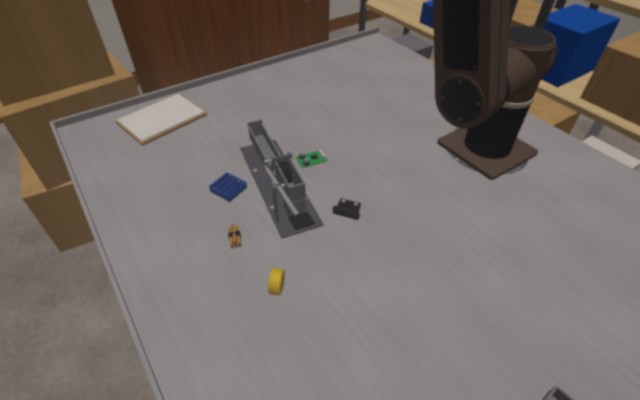

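View pics/side0.png

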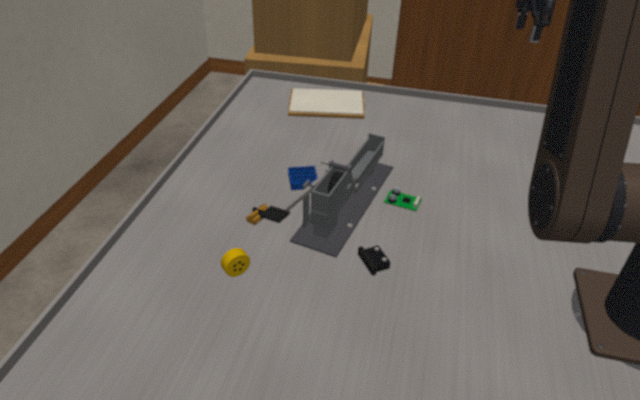

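The scene view shows the dispenser's base corners at about (282,235), (321,220) and (243,145), and the black pad at (301,220). The side view shows the pad at (271,213) and the base corners at (293,240), (336,253) and (393,165).

```bash
cat > h.py <<'E'
import numpy as np, cv2
from plant import *
def ray(n,p):
    c=camera_params(n);R=cv2.Rodrigues(c["rvec"])[0]
    d=R.T@np.array([(p[0]-c["cx"])/c["fx"],(p[1]-c["cy"])/c["fy"],1]);return -R.T@c["tvec"],d/np.linalg.norm(d)
def plane(n,p,z):
    o,d=ray(n,p);return o+d*(z-o[2])/d[2]
def tri(p,q):
    (o,d),(a,b)=ray("scene",p),ray("side",q)
    t=np.linalg.lstsq(np.c_[d,-b],a-o,rcond=None)[0];x,y=o+t[0]*d,a+t[1]*b
    return (x+y)/2,np.linalg.norm(x-y)
E
python3 - <<'E'
from h import *
np.set_printoptions(precision=4,suppress=True)
for n,ps in(("scene",[(282,235),(321,220),(243,145)]),("side",[(293,240),(336,253),(393,165)])):
    for p in ps: print(n,p,plane(n,p,0.004))
out=[]
for n,c,r in(("scene",(301,220),(225,110,335,245)),("side",(271,213),(240,125,400,260))):
    im=cv2.imread(f"pics/{n}0.png");x0,y0,x1,y1=r
    m=(im.max(2)<45).astype(np.uint8);k,l,st,ce=cv2.connectedComponentsWithStats(m)
    for i in range(1,k):
        if st[i,4]>15 and np.hypot(*(ce[i]-c))<20: print(n,st[i],ce[i])
    out.append(cv2.resize(im[y0:y1,x0:x1],None,fx=4,fy=4,interpolation=cv2.INTER_CUBIC))
cv2.imwrite("pics/c1.png",out[0]);cv2.imwrite("pics/c2.png",out[1])
print(tri((301,220),(271,213)))
E
```

```text
scene (282, 235) [ 0.6171 -0.0426  0.004 ]
scene (321, 220) [ 0.5223 -0.0315  0.004 ]
scene (243, 145) [ 0.5411 -0.3771  0.004 ]
side (293, 240) [ 0.6167 -0.0367  0.004 ]
side (336, 253) [ 0.5287 -0.0225  0.004 ]
side (393, 165) [ 0.46   -0.3523  0.004 ]
side [259 208  29  14 242] [273.4463 213.8802]
(array([0.6267, 0.0558, 0.1436]), np.float64(0.00437021976581077))
```

View pics/c1.png

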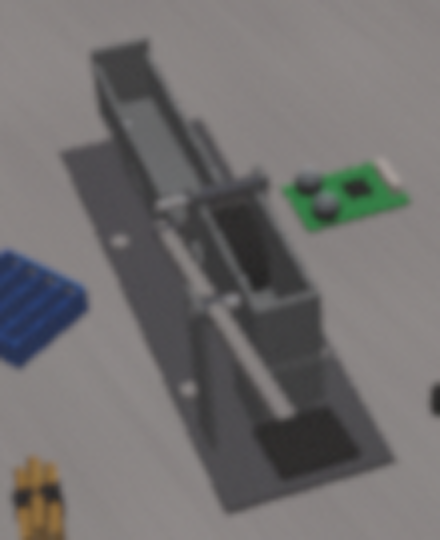

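View pics/c2.png

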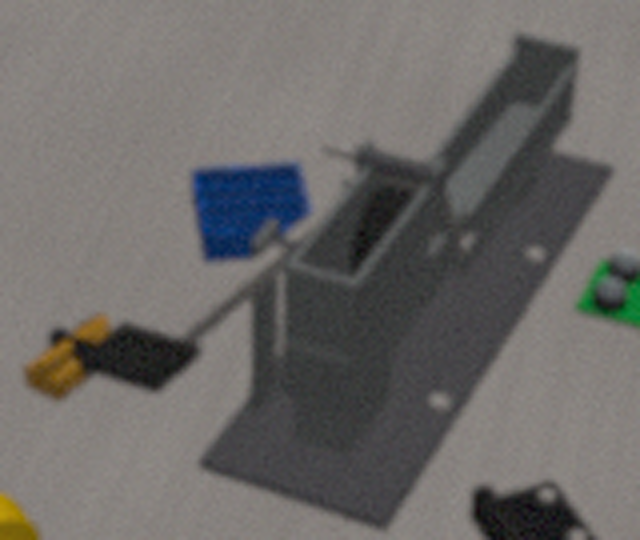

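The crops show the pad centre at scene (301.5,220.3) and side (275.2,213). The lever runs back towards the hinge from there, and the black bumper, brass standoffs and board are all clear of the pad.

Run:
```python
from h import *
np.set_printoptions(precision=4,suppress=True)
for n,ps in(("scene",[(282.5,238.2),(323.7,225),(240.5,148)]),("side",[(291.2,240.7),(336.2,256.2),(392.5,167.5)])):
    for p in ps: print(n,p,plane(n,p,0.004))
print(tri((301.5,220.3),(275.2,213)),plane("scene",(301.5,220.3),.14),plane("side",(275.2,213),.14))
f=lambda n,q,o:[np.array(p)/4+o for p in q]
A=f(0,[(255,430),(325,407),(360,450),(285,478)],(225,110))
for a in A:print(plane("scene",a,.14))
for a in f(0,[(200,348),(158,388),(80,350),(125,325)],(240,125)):print("s",plane("side",a,.14))
```

```text
scene (282.5, 238.2) [ 0.6209 -0.0342  0.004 ]
scene (323.7, 225) [ 0.5259 -0.0158  0.004 ]
scene (240.5, 148) [ 0.5527 -0.369   0.004 ]
side (291.2, 240.7) [ 0.6195 -0.0338  0.004 ]
side (336.2, 256.2) [ 0.5265 -0.0141  0.004 ]
side (392.5, 167.5) [ 0.4599 -0.3414  0.004 ]
(array([0.6225, 0.05  , 0.1378]), np.float64(0.0004925758322617563)) [0.6233 0.0515 0.14  ] [0.6216 0.053  0.14  ]
[0.6386 0.0329 0.14  ]
[0.6048 0.0385 0.14  ]
[0.6063 0.0694 0.14  ]
[0.6427 0.0647 0.14  ]
s [0.5989 0.0441 0.14  ]
s [0.6082 0.0732 0.14  ]
s [0.646  0.0583 0.14  ]
s [0.6332 0.0376 0.14  ]
```

Request:
{"op": "move_arm", "data": {"moves": [[0,[0.02,-0.018,0],[0,0,0]],[0,[0.02,-0.018,0],[0,0,0]],[0,[0.02,-0.018,0],[0,0,0]],[0,[0.02,-0.018,0],[0,0,0]],[0,[0.02,-0.018,0],[0,0,0]],[0,[0.02,-0.018,0],[0,0,0]],[0,[0.02,-0.018,0],[0,0,0]],[0,[0.02,-0.018,0],[0,0,0]],[0,[0.02,-0.018,0],[0,0,0]],[0,[0.02,-0.018,0],[0,0,0]]]}}

```text
time: 0.93
eef_pos: [0.3368, -0.413, 0.2307]
tcp_rot: [0.989, 0.148, -0.0, -0.0]
contact_force: [0.8, -0.6, 0.4]
opening: 0.002
finger_force: 0.0
```

Request:
{"op": "move_arm", "data": {"moves": [[0,[0.02,-0.018,0],[0,0,0]],[0,[0.02,-0.018,0],[0,0,0]],[0,[0.02,-0.018,0],[0,0,0]],[0,[0.02,-0.018,0],[0,0,0]],[0,[0.02,-0.018,0],[0,0,0]],[0,[0.02,-0.018,0],[0,0,0]],[0,[0.02,-0.018,0],[0,0,0]],[0,[0.02,-0.018,0],[0,0,0]],[0,[0.02,-0.018,0],[0,0,0]],[0,[0.02,-0.018,0],[0,0,0]]]}}

```text
time: 1.77
eef_pos: [0.4751, -0.1823, 0.2309]
tcp_rot: [0.989, 0.148, -0.0, -0.0]
contact_force: [-0.2, -1.2, 0.5]
opening: 0.002
finger_force: 0.0
```

Request:
{"op": "move_arm", "data": {"moves": [[0,[0.02,-0.018,0],[0,0,0]],[0,[0.02,-0.018,0],[0,0,0]],[0,[0.02,-0.018,0],[0,0,0]],[0,[0.02,-0.018,0],[0,0,0]],[0,[0.02,-0.018,0],[0,0,0]],[0,[0.02,-0.018,0],[0,0,0]],[0,[0.02,-0.018,0],[0,0,0]],[0,[0.02,-0.018,0],[0,0,0]],[0,[0.02,-0.018,0],[0,0,0]],[0,[0.01,-0.001,0],[0,0,0]]]}}

```text
time: 2.6
eef_pos: [0.609, 0.0311, 0.2307]
tcp_rot: [0.989, 0.15, -0.0, -0.001]
contact_force: [-0.4, -0.6, 0.5]
opening: 0.002
finger_force: 0.0
```

Request:
{"op": "move_arm", "data": {"moves": [[0,[0.009,-0.008,0],[0,0,0]],[0,[0.009,-0.008,0],[0,0,0]],[0,[0,0,0],[0,0,0.1]],[0,[0,0,0],[0,0,0.1]],[0,[0,0,0],[0,0,0.1]],[0,[0,0,0],[0,0,0.1]],[0,[0,0,0.015],[0,0,0.1]],[0,[0,0,0.02],[0,0,0]],[0,[0,0,0.02],[0,0,0]],[0,[0,0,0.01],[0,0,0]]]}}

```text
time: 3.43
eef_pos: [0.6196, 0.048, 0.1634]
tcp_rot: [0.995, -0.101, -0.002, 0.0]
contact_force: [-0.3, -0.2, -1.5]
opening: -0.001
finger_force: 0.0
```

Run:
```python
from h import *
s=get_state();print(s["eef_pos"],s["tcp_rot"],s["qpos"],s["contact_force"])
A=read_camera("scene")[:,:,::-1];B=read_camera("side")[:,:,::-1];C=read_camera("wrist")[:,:,::-1]
z=lambda im,x,y:cv2.resize(im[y:y+75,x:x+95],None,fx=4,fy=4,interpolation=2)
cv2.imwrite("pics/d1.png",np.vstack([np.hstack([z(A,255,160),z(B,235,160)]),cv2.resize(C[50:,:],(760,300),interpolation=2)]))
```

```text
[0.61961894 0.04801905 0.16337447] [ 9.94840704e-01 -1.01425489e-01 -2.19825779e-03  1.05578623e-04] [-8.56765724e-02  2.34850589e-01  1.76806485e+00 -1.55095492e-04
  1.14307654e+00  1.68838528e+00] [-0.28855125 -0.18948202 -1.53468319]
```

View pics/d1.png

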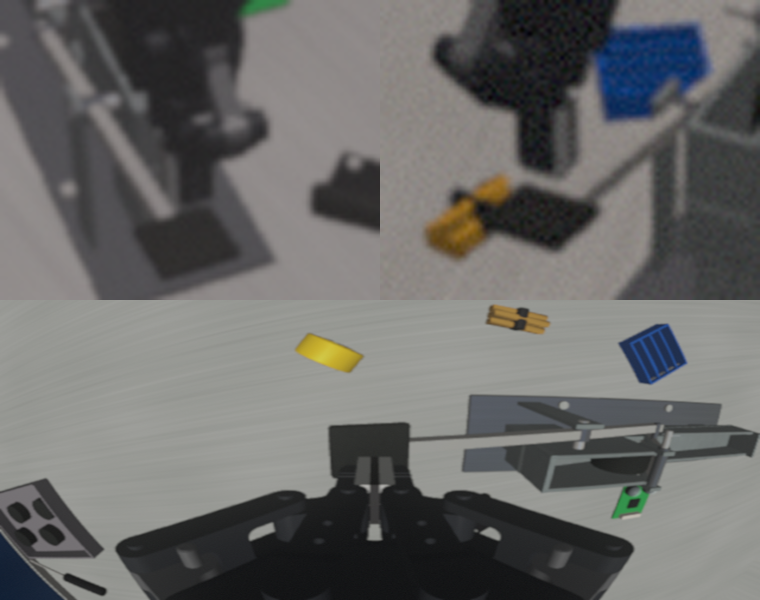

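The wrist view shows the pad's far edge at about row 195 and its centre at about column 311 in full-resolution pixels. The fingertips are over the pad to within about 3 mm, so I'll shift slightly outward and press.

Request:
{"op": "move_arm", "data": {"moves": [[0,[0,-0.003,0.01],[0,0,0]],[0,[0,0,0.006],[0,0,0]],[0,[0,0,0.005],[0,0,0]],[0,[0,0,0.005],[0,0,0]],[0,[0,0,0.005],[0,0,0]],[0,[0,0,0.005],[0,0,0]],[0,[0,0,0.005],[0,0,0]],[0,[0,0,0.005],[0,0,0]],[0,[0,0,0.005],[0,0,0]],[0,[0,0,0.005],[0,0,0]]]}}

```text
time: 4.42
eef_pos: [0.6222, 0.0516, 0.1103]
tcp_rot: [0.995, -0.101, 0.001, -0.0]
contact_force: [0.6, 2.7, 3.5]
opening: -0.002
finger_force: 1.7
```

Request:
{"op": "move_arm", "data": {"moves": [[0,[0,0,0.005],[0,0,0]],[0,[0,0,0.004],[0,0,0]],[0,[0,0,0.003],[0,0,0]],[0,[0,0,0.002],[0,0,0]],[0,[0,0,0],[0,0,0]],[0,[0,0,0],[0,0,0]],[0,[0,0,0],[0,0,0]],[0,[0,0,0],[0,0,0]],[0,[0,0,0],[0,0,0]],[0,[0,0,0],[0,0,0]]]}}

```text
time: 5.25
eef_pos: [0.6219, 0.0514, 0.0966]
tcp_rot: [0.995, -0.101, 0.0, -0.0]
contact_force: [1.2, 3.1, 4.5]
opening: 0.001
finger_force: 2.0
```

Request:
{"op": "move_arm", "data": {"moves": [[0,[0,0,0.002],[0,0,0]],[0,[0,0,0.002],[0,0,0]],[0,[0,0,0],[0,0,0]],[0,[0,0,0],[0,0,0]],[0,[0,0,0],[0,0,0]],[0,[0,0,0],[0,0,0]],[0,[0,0,0],[0,0,0]],[0,[0,0,0],[0,0,0]],[0,[0,0,0],[0,0,0]],[0,[0,0,0],[0,0,0]]]}}

```text
time: 6.08
eef_pos: [0.6218, 0.0512, 0.0924]
tcp_rot: [0.995, -0.101, 0.0, 0.0]
contact_force: [1.7, 1.8, 4.1]
opening: 0.002
finger_force: 2.0
```

Run:
```python
from h import *
A=read_camera("scene")[:,:,::-1];B=read_camera("side")[:,:,::-1];C=read_camera("wrist")[:,:,::-1]
z=lambda im,x,y:cv2.resize(im[y:y+75,x:x+95],None,fx=4,fy=4,interpolation=2)
cv2.imwrite("pics/e1.png",np.vstack([np.hstack([z(A,230,110),z(B,305,120)]),cv2.resize(C[150:290,270:],(760,280),interpolation=2)]))
```

```text
(no output)
```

View pics/e1.png

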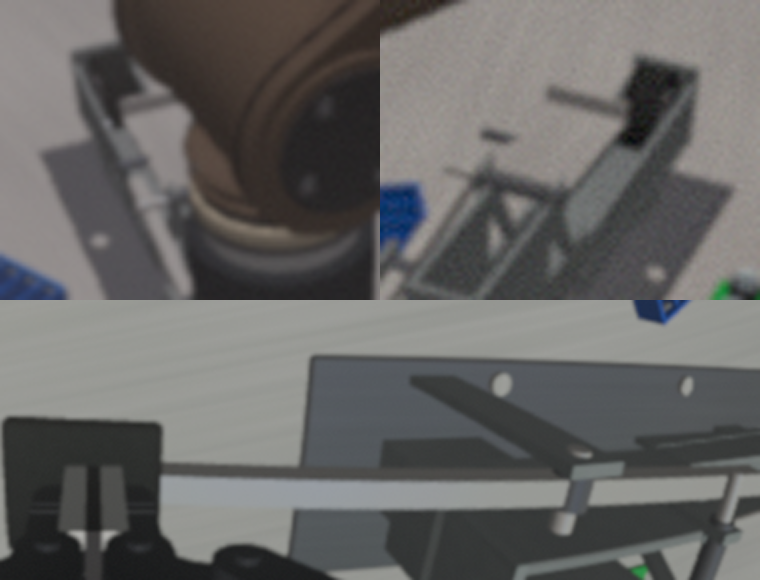

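The side crop shows the lid level and the black wheel resting against the tray's end stop, at about (655,100) in the crop. I'll press slightly further, hold, then ease the lever up.

Request:
{"op": "move_arm", "data": {"moves": [[0,[0,0,0.0015],[0,0,0]],[0,[0,0,0],[0,0,0]],[0,[0,0,0],[0,0,0]],[0,[0,0,0],[0,0,0]],[0,[0,0,0],[0,0,0]],[0,[0,0,0],[0,0,0]],[0,[0,0,-0.001],[0,0,0]],[0,[0,0,-0.002],[0,0,0]],[0,[0,0,-0.0025],[0,0,0]],[0,[0,0,-0.0025],[0,0,0]]]}}

```text
time: 7.07
eef_pos: [0.6218, 0.0514, 0.099]
tcp_rot: [0.995, -0.101, 0.0, -0.0]
contact_force: [3.1, 1.5, 3.2]
opening: -0.0
finger_force: 1.8
```

Request:
{"op": "move_arm", "data": {"moves": [[0,[0,0,-0.0025],[0,0,0]],[0,[0,0,-0.0025],[0,0,0]],[0,[0,0,-0.0025],[0,0,0]],[0,[0,0,-0.0025],[0,0,0]],[0,[0,0,-0.0025],[0,0,0]],[0,[0,0,-0.0025],[0,0,0]],[0,[0,0,-0.0025],[0,0,0]],[0,[0,0,-0.0025],[0,0,0]],[0,[0,0,-0.0025],[0,0,0]],[0,[0,0,-0.0025],[0,0,0]]]}}

```text
time: 7.9
eef_pos: [0.621, 0.051, 0.1235]
tcp_rot: [0.995, -0.101, -0.001, 0.0]
contact_force: [-0.0, -1.6, 2.2]
opening: 0.002
finger_force: 1.1
```

Request:
{"op": "move_arm", "data": {"moves": [[0,[0,0,-0.0025],[0,0,0]],[0,[0,0,-0.0025],[0,0,0]],[0,[0,0,-0.0025],[0,0,0]],[0,[0,0,-0.0025],[0,0,0]],[0,[0,0,-0.0025],[0,0,0]],[0,[0,0,-0.0025],[0,0,0]],[0,[0,0,-0.0025],[0,0,0]],[0,[0,0,-0.0025],[0,0,0]],[0,[0,0,-0.0025],[0,0,0]],[0,[0,0,-0.0025],[0,0,0]]]}}

```text
time: 8.73
eef_pos: [0.6216, 0.0517, 0.1487]
tcp_rot: [0.995, -0.101, -0.0, -0.0]
contact_force: [0.2, 0.3, 0.1]
opening: 0.002
finger_force: 0.0
```

Request:
{"op": "move_arm", "data": {"moves": [[0,[0,0,-0.003],[0,0,0]],[0,[0,0,-0.003],[0,0,0]],[0,[0,0,-0.005],[0,0,0]],[0,[0,0,-0.01],[0,0,0]],[0,[0,0,-0.015],[0,0,0]],[0,[0,0,-0.02],[0,0,0]],[0,[0,0,-0.02],[0,0,0]],[0,[0,0,-0.01],[0,0,0]],[0,[0,0,0],[0,0,0]],[0,[0,0,0],[0,0,0]]]}}

```text
time: 9.57
eef_pos: [0.622, 0.0513, 0.2355]
tcp_rot: [0.995, -0.101, 0.001, -0.0]
contact_force: [-0.3, 0.2, 0.4]
opening: -0.001
finger_force: 0.0
```

Run:
```python
from h import *
print(get_state()["eef_pos"])
A=read_camera("scene")[:,:,::-1];B=read_camera("side")[:,:,::-1];C=read_camera("wrist")[:,:,::-1]
z=lambda im,x,y:cv2.resize(im[y:y+100,x:x+127],(380,300),interpolation=2)
cv2.imwrite("pics/f1.png",np.vstack([np.hstack([z(A,225,110),z(B,270,120)]),cv2.resize(C[50:,:],(760,300),interpolation=2)]))
```

```text
[0.62200675 0.05133517 0.2355459 ]
```

View pics/f1.png

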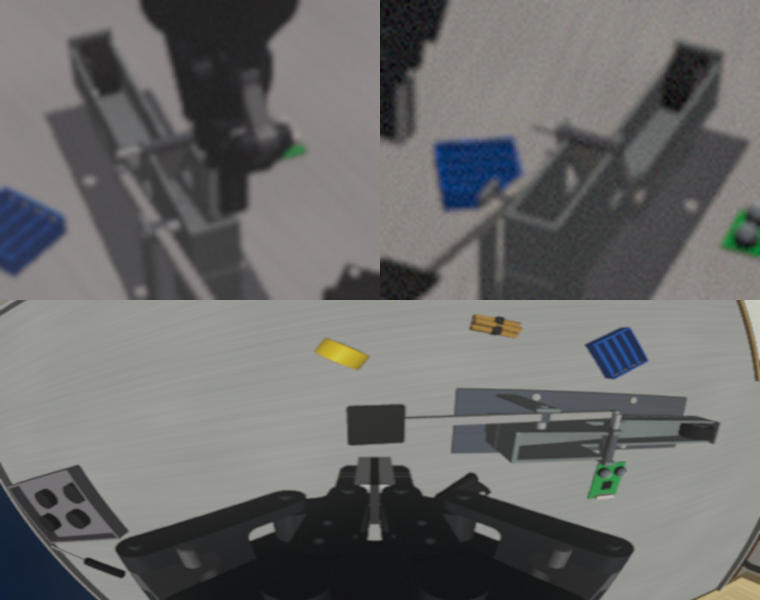

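The final picture shows the lever up, the lid shut, the wheel at the tray's end stop (side crop, about (690,80)), the other parts in place and the gripper clear.

```bash
python3 -c "
from plant import *
print(sign_off())"
```

```text
the job is handed in; nothing more can be done
None
```

The job is done and handed in: I pressed the lever pad down until the lid stood open, the wheel rolled to the tray's end stop, and I eased the lid shut at about 0.6 rad/s before moving the gripper clear, all in about 10 s.

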